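Assemble the filter holder: support on the post, then the clamp cap

TASK

Put the filter holder together: lower the perforated filter support over the holder's centre post, flange down, until it lies flat on the seat, and only then set the clamp cap, knob up, over the end of the post so that it rests squarely on the support's hub. Let go of both, and leave the bottle, tape roll, timer and white ring lid where they are.

Things in the scene. Friction and masses are not known exactly. Their poses are not given: they have to be found in the camera images.
- holder: Metal filter holder, fixed to the worktop: round foot 120 mm across and 10 mm high, on it a flat round seat 100 mm across whose top is 16 mm above the worktop, and an upright centre post 16 mm in diameter that rises 54 mm above the seat (its top, with a coned tip of 8 mm across, is 70 mm above the worktop). A drain spout, 10 mm thick and low on the foot, points along the holder's +x to 88 mm from the axis. Origin on the post's axis at the underside of the foot, z up.
- seat (a point): Point on the post's axis at the level of the seat's top (16 mm above the worktop): where the support's origin belongs. z up along the post.
- support: Loose steel filter support, 150 g or so: a perforated round flange 90 mm across and 8 mm thick with a plain round hub, 36 mm in diameter, rising from its middle; 40 mm high in all (the hub's free length is 32 mm). A 24 mm hole goes through hub and flange. Starts flange down on the worktop. Origin at the centre of the flange's underside, z up through the hub; round, so its yaw is of no account. Grip it across the hub.
- cap: Loose grey clamp cap, 120 g or so: a disc 70 mm across and 24 mm thick with a round grip knob, 28 mm in diameter and 30 mm high, on top (54 mm high in all). A blind bore of 24 mm, 20 mm deep, opens in the middle of its underside. Starts knob up on the worktop. Seated, its underside lies on the hub's top, 40 mm above the seat (56 mm above the worktop), with 14 mm of the post in the bore. Origin at the centre of the underside, z up through the knob. Grip it by the knob.
- reagent_bottle: Bystander: clear bottle of pink liquid with a blue cap, 80 mm across and 141 mm high. Origin at the centre of its underside.
- tape_roll: Bystander: roll of green lab tape lying flat, 110 mm across and 19 mm high. Origin at the centre of its underside.
- timer: Bystander: white bench timer lying flat, 66x68x21 mm. Origin at the centre of its underside.
- lid_ring: Bystander: thin white ring lid lying flat, 98 mm across and 8 mm high; not part of the holder. Origin at the centre of its underside.
Mind the look-alikes: they are no part of the job. What is shaped like the cap but pink is not meant.

How it is judged (in metres and radians):
On the way:
1. the support lies flat on the seat with the post through it, flange down, while the cap is still off (over 60 mm to the side) (horizontal distance between support and seat below 0.007 m and z of support in the frame of seat between -0.003 and 0.003 m and angle between support's own z axis and vertical below 0.08 rad and horizontal distance between cap and seat above 0.06 m), for 0.2 s.
At the end, for the whole second after the job is handed in: Support flange down on the seat round the post (3 mm in height, 7 mm of the axis, 0.08 rad); cap knob up on its hub, post in its bore (underside 37 to 43.5 mm above the seat, 7 mm of the axis, 0.08 rad); both at rest (under 20 mm/s) (horizontal distance between each of support, cap and seat below 0.007 m and z of support in the frame of seat between -0.003 and 0.003 m and angle between each of support, cap's own z axis and vertical below 0.08 rad and z of cap in the frame of seat between 0.037 and 0.0435 m and linear speed of each of cap, support below 0.02 m/s); the robot touches nothing.
It fails at once if a bystander (bottle, tape roll, timer or ring lid) is moved by more than 30 mm, or the bottle is tipped (distance of any of reagent_bottle, tape_roll, timer, lid_ring from where it was at the start of the episode above 0.03 m or angle between reagent_bottle's own z axis and vertical above 0.3 rad).
It also fails if it takes over 67 s, if anything falls off the work surface, if the arm or the gripper's body presses on something with over 40 N, if the wrist force passes 120 N, or if a joint passes its speed limit or range.

ROBOT

A 7-joint arm with a two-finger parallel gripper is mounted at the origin on a cart in front of the work surface, level with it; the furniture and walls round the work are solid. World frame = base frame: x ahead of the robot, y to its left, z up, the work surface at z = 0. Lengths are in m, angles in degrees, forces in N, time in s.
With the tool pointing down it reaches from about 0.4 to 0.85 m from the base axis. Payload 4.5 kg.
Tool frame: the origin (TCP) lies at the very end of the fingers, on their centre line; the grasp point (between the pads) lies 19 mm behind it (ctrl.grip_depth is the distance from the TCP to the grasp point, in m); z points along the fingers, y is the line along which they close (so a half turn about z gives the same grasp; the last joint's range is limited). The gripper opens to 85 mm and grips with 20 to 120 N. Pads are 22 mm wide; open, the fingers measure 114 mm over their backs; the gripper's body (76 mm by 85 mm) begins 54 mm behind the grasp point. The pads swing forward as they close: fully open they stand 13 mm farther back than shut.
Start: joints at [66.509, 39.483, -11.15, 89.685, 9.013, 51.709, -12.324], TCP at [0.268, -0.564, 0.231] pointing down, gripper open.
Joint ranges: [-172.22, 172.22], [-26.19, 119.32], [-84.43, 86.54], [7.71, 146.69], [-57.33, 237.33], [2.42, 119.75], [-152.13, 152.13]. Speed limits (degrees/s): [147.25, 147.25, 180, 180, 180, 180, 180].

INTERFACE

Orientations are given as [roll, pitch, yaw] about the fixed x, y, z axes, in that order (R = Rz(yaw) Ry(pitch) Rx(roll)).
In Python, from workcell import ctrl, vision gives the robot as it stands.
- The arm moves only by the tool servo_tool, never from a script. Its argument "moves" is text: rows parted by semicolons, each of 7 numbers parted by spaces: the shift along the tool's x, y, z in m, then the turn, a rotation vector about the tool's x, y, z in rad, then the finger opening in m, from 0 to 0.0854. A call has exactly 8 rows; each row is the pose to reach, as a shift and turn from the pose commanded when the call began, along the tool's axes at that moment; what a row does not reach only later rows make up. A row lasts 1/8 s, in which the tool goes at most 62.5 mm and 10.7 degrees, less where a joint would pass 70% of its speed; a pose out of reach is approached as far as the arm can. A call with a gripper value outside its range is refused whole. The fingers move at their own pace and stop on an object; the grip force is fixed at half the most. Time passes only in rows, so rows that repeat a pose let the fingers close, or fill a call up. It gives the time, the measured TCP pose, the force, the opening and the grip force at its end, in the units of the state.
- ctrl.state(): the state, without advancing time (a new reading comes with each control period).
- vision.grab_frame(name): name is "side" or "top"; returns a dict with "color" (400x640x3 uint8, red, green, blue), "depth" (400x640 float32, m along the optical axis (not along the pixel's ray), 0 where there is no reading), "fovy" (degrees; the focal length in pixels is half the picture's height over the tangent of half this angle, whatever the lens; pixels are square), "cx", "cy" (the principal point, pixels), "extrinsics" (4x4, takes a point from camera to world coordinates). Camera axes: x right, y down, z forward; pixel columns grow to the right and rows downward; lengths in m; the calibration is good to about 2 mm. A picture is of the moment at which its call begins.
- ctrl.sign_off(): hands the job in; it is judged then, once.
Trained networks look in the newest picture that a camera, given by its name, has taken for a name from the list of things; names that differ only in an ending like _2 or _b are one class to them, and where a whole thing is asked for, a point or a joint stands for the part that bears it (a point fixed in the world has none). Each returns a list of dicts, best first, with "confidence" (0 to 1); they miss things now and then, are a little off and sometimes report something else, mostly with a low value. They report only what shows in the picture. A call takes as long as a camera call. They do not tell look-alikes from the thing itself.
- vision.search_frame(camera, label): "xyz" ([x, y, z] in m, in world coordinates, good to about 4 mm: the middle of the surface that is visible of it).
- vision.silhouettes(camera, label): "mask" (400x640 bool, what is visible of it).
- vision.pinpoint(camera, label): "xyz" ([x, y, z] in m, in world coordinates, good to about 4 mm: a listed point, or the origin of a listed thing).
The state is a dict: "time_s": time; "joint_pos": joint angles; "qd": joint speeds; "joint_efforts": joint torques, N m; "eef_pos": TCP position; "tcp_rot": TCP orientation; "contact_force": force on the tool from outside, world axes, zero at the start; "wrist_torque": the same for the moment, N m; "gripper_width": finger opening in m; "gripper_force": force on a finger pad.
Only numpy, scipy, OpenCV 4.12 (cv2) and the standard library are available. Lean on these libraries where they do the work, as an engineer would, in place of code of your own. Each camera call takes 0.05 s, during which the arm holds its last target. There are 200 camera calls.

## Working session

There is one attempt and no reset: what is moved stays moved. The work goes in short steps, Python scripts to look and compute and a tool call to move; the robot and the scene stay as the last step left them, time stands still between calls to the robot, and variables do not carry over. Pictures are saved under pics/ and viewed, at most 10 in all, crops included, and the job is handed in when it is done.

Besides the shell and the picture viewer there is one more tool, called after "Emit:" as name(argument=value, ...), one argument or row to a line, values as JSON. servo_tool: Moves the arm, as the interface text tells. Its arguments: {"type":"object","properties":{"moves":{"type":"string"}},"required":["moves"]}

```bash
mkdir -p pics; ls; cat > h.py <<'E'
import numpy as np, cv2
from workcell import ctrl, vision
def f(F): return 200/np.tan(np.radians(F["fovy"])/2)
def cloud(F):
    d=F["depth"]; v,u=np.mgrid[:400,:640]; k=f(F)
    P=np.stack([(u-F["cx"])/k*d,(v-F["cy"])/k*d,d],-1)
    E=np.array(F["extrinsics"]); W=P@E[:3,:3].T+E[:3,3]; W[d==0]=np.nan
    return W
def pix(F,p):
    E=np.linalg.inv(np.array(F["extrinsics"])); q=E[:3,:3]@np.array(p)+E[:3,3]; k=f(F)
    return (round(float(F["cx"]+k*q[0]/q[2])),round(float(F["cy"]+k*q[1]/q[2])))
E
python3 - <<'E'
from h import *
s=ctrl.state();print({k:np.round(s[k],3) for k in("time_s","eef_pos","tcp_rot","gripper_width","contact_force")})
for c in("side","top"):
    F=vision.grab_frame(c); im=F["color"][:,:,::-1].copy()
    print(c,np.round(F["extrinsics"],3).tolist(),F["fovy"])
    for l in("holder","seat","support","cap","reagent_bottle","tape_roll","timer","lid_ring"):
        for r in vision.pinpoint(c,l):
            p=pix(F,r["xyz"]); print(l,np.round(r["xyz"],3),round(r["confidence"],2),p)
            if r["confidence"]>.3: cv2.drawMarker(im,p,(0,0,255),0,8);cv2.putText(im,l,p,0,.35,(0,0,255),1)
    cv2.imwrite(f"pics/{c}0.png",im)
E
```

```text
pics
{'time_s': np.float64(0.0), 'eef_pos': array([ 0.268, -0.564,  0.23 ]), 'tcp_rot': array([-1.79895e+02,  8.00000e-03,  2.54330e+01]), 'gripper_width': np.float64(0.085), 'contact_force': array([ 0.801,  0.193, -0.969])}
side [[-0.334, -0.56, 0.759, -0.634], [-0.943, 0.186, -0.277, 0.469], [0.014, -0.808, -0.59, 0.958], [0.0, 0.0, 0.0, 1.0]] 46.21902869238882
holder [ 0.467  0.104 -0.003] 0.77 (307, 224)
seat [0.465 0.103 0.014] 0.89 (308, 221)
seat [0.697 0.138 0.001] 0.59 (278, 186)
cap [ 0.48  -0.036  0.002] 0.91 (346, 212)
cap [0.432 0.321 0.   ] 0.86 (243, 245)
cap [ 0.378 -0.066  0.004] 0.85 (367, 229)
cap [0.694 0.136 0.002] 0.74 (278, 186)
reagent_bottle [0.693 0.134 0.001] 0.83 (279, 186)
tape_roll [0.609 0.428 0.003] 0.68 (198, 216)
timer [ 0.604  0.276 -0.   ] 0.84 (245, 209)
top [[0.023, -0.989, 0.145, 0.38], [-0.999, -0.019, 0.029, 0.038], [-0.025, -0.145, -0.989, 1.004], [0.0, 0.0, 0.0, 1.0]] 57.92815203424781
seat [0.464 0.102 0.012] 0.64 (302, 229)
support [ 0.447 -0.283  0.002] 0.79 (442, 238)
cap [0.434 0.32  0.002] 0.9 (224, 238)
cap [ 0.378 -0.061 -0.   ] 0.58 (361, 262)
cap [ 0.481 -0.047 -0.003] 0.57 (356, 224)
cap [ 0.638 -0.296 -0.005] 0.38 (444, 171)
reagent_bottle [ 0.691  0.131 -0.002] 0.81 (294, 150)
tape_roll [ 0.608  0.426 -0.001] 0.77 (191, 177)
timer [ 0.605  0.272 -0.003] 0.92 (244, 179)
lid_ring [ 0.635 -0.295 -0.001] 0.71 (444, 171)
```

View pics/side0.png

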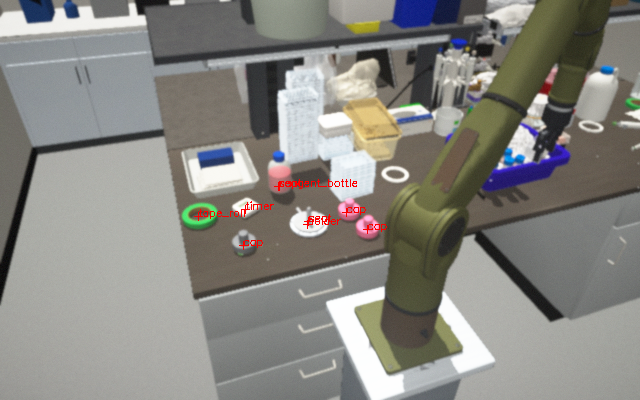

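View pics/top0.png

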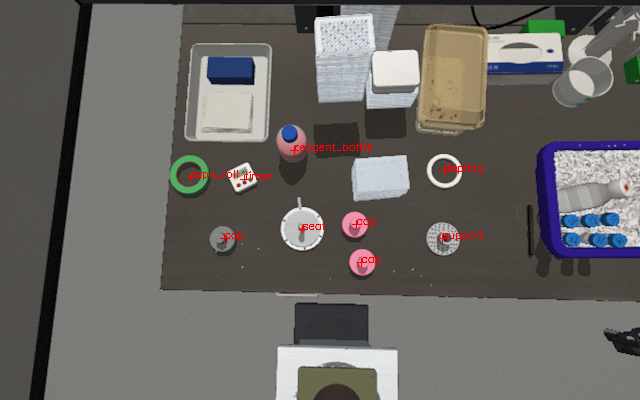

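The top picture shows the holder at (302,228), the grey cap at (222,238) and the support at (442,238). The pink look-alikes are at (355,224) and (361,262). Next I'll refine the positions with depth.

```bash
python3 - <<'E'
from h import *
N={"support":(.447,-.283,.045,.04),"cap":(.434,.32,.035,.054),"holder":(.465,.103,.05,.07)}
for c in("top","side"):
    F=vision.grab_frame(c);W=cloud(F).reshape(-1,3)
    for n,(x,y,r,h) in N.items():
        D=np.hypot(W[:,0]-x,W[:,1]-y);Q=W[D<r+.025]
        print(c,n,len(Q),"zhist",np.histogram(Q[:,2],np.arange(-.01,.085,.005))[0])
        if not len(Q):continue
        for lo,hi in {"support":[(.033,.05)],"cap":[(.047,.062),(.018,.03)],"holder":[(.055,.08),(.012,.022)]}[n]:
            S=Q[(Q[:,2]>lo)&(Q[:,2]<hi)]
            if len(S)>3:
                (a,b),rr=cv2.minEnclosingCircle(S[:,:2].astype(np.float32)); print("   band",lo,len(S),"mean",S.mean(0).round(4),"circ",np.round((a,b,rr),4),"medz",np.median(S[:,2]).round(4))
    for l in("support","cap","holder","seat"):
        for r in vision.search_frame(c,l)[:3]: print(l,np.round(r["xyz"],3),round(r["confidence"],2))
E
```

```text
top support 2049 zhist [  1 458 774 500 174  11  16  15  12  48  40   0   0   0   0   0   0   0]
   band 0.033 97 mean [ 0.4467 -0.2831  0.0391] circ [ 0.4467 -0.284   0.0179] medz 0.0396
top cap 1443 zhist [  0 245 636  27  13   8 208 187   8   6   5   9  55  36   0   0   0   0]
   band 0.047 97 mean [0.4334 0.3161 0.0542] circ [0.4327 0.3173 0.0152] medz 0.0544
   band 0.018 399 mean [0.4327 0.3146 0.0248] circ [0.4336 0.317  0.0354] medz 0.0248
top holder 2266 zhist [  0 228 551 144 471 792  44   0   2   0   2   2   0   3   4  10  13   0]
   band 0.055 30 mean [0.4659 0.1002 0.0679] circ [0.4667 0.1007 0.0078] medz 0.0695
   band 0.012 1094 mean [0.4668 0.1007 0.0165] circ [0.472  0.1028 0.0641] medz 0.0167
support [ 0.445 -0.279  0.008] 0.81
cap [0.432 0.311 0.028] 0.86
cap [ 0.478 -0.044  0.021] 0.85
cap [ 0.376 -0.061  0.022] 0.65
holder [0.464 0.103 0.016] 0.79
seat [ 0.638 -0.295  0.007] 0.68
seat [0.465 0.1   0.012] 0.58
seat [0.676 0.125 0.101] 0.26
side support 0 zhist [0 0 0 0 0 0 0 0 0 0 0 0 0 0 0 0 0 0]
side cap 858 zhist [111 312  39  28  35 129  93  13  12  17  13  30  25   1   0   0   0   0]
   band 0.047 50 mean [0.4286 0.3173 0.0499] circ [0.4294 0.3192 0.016 ] medz 0.05
   band 0.018 182 mean [0.421  0.3185 0.0209] circ [0.4286 0.3181 0.0355] medz 0.0204
side holder 1122 zhist [ 94 236 108 223 359  33   8   5   6   6   6   5   6  11   8   5   1   0]
   band 0.055 25 mean [0.46   0.1022 0.0613] circ [0.4619 0.1019 0.0093] medz 0.0613
   band 0.012 232 mean [0.4577 0.102  0.0138] circ [0.4584 0.103  0.0546] medz 0.0135
cap [0.417 0.323 0.023] 0.89
cap [ 0.467 -0.031  0.025] 0.77
holder [0.458 0.109 0.016] 0.64
seat [0.453 0.11  0.016] 0.67
```

```bash
cat >> h.py <<'E'
from scipy.spatial.transform import Rotation as Ro
def go(xyz,yaw=None):
    s=ctrl.state(); R=Ro.from_euler("xyz",s["tcp_rot"],degrees=True)
    y=s["tcp_rot"][2] if yaw is None else yaw
    T=Ro.from_euler("xyz",[180,0,y],degrees=True)
    print("shift",(R.inv().apply(np.array(xyz)-s["eef_pos"])).round(4),"turn",(R.inv()*T).as_rotvec().round(4),
      "t",round(s["time_s"],2),"tcp",np.round(s["eef_pos"],4),"rot",np.round(s["tcp_rot"],2),"j",np.round(s["joint_pos"],0),"F",np.round(s["contact_force"],1),"w",round(s["gripper_width"],4))
E
python3 -c "
from h import *
go([.4465,-.2837,.13])"
```

```text
shift [ 0.2814 -0.1771  0.1013] turn [ 0.0001 -0.     -0.    ] t 1.4 tcp [ 0.2684 -0.5645  0.2313] rot [179.99  -0.    25.43] j [ 67.  39. -11.  90.   9.  52. -12.] F [ 0.  -0.3 -0.5] w 0.0858
```

Emit:
servo_tool(
  moves="0.04 -0.025 0.014 0 0 0 0.085; 0.08 -0.05 0.028 0 0 0 0.085; 0.12 -0.076 0.043 0 0 0 0.085; 0.16 -0.101 0.058 0 0 0 0.085; 0.2 -0.126 0.072 0 0 0 0.085; 0.24 -0.151 0.086 0 0 0 0.085; 0.2814 -0.1771 0.1013 0 0 0 0.085; 0.2814 -0.1771 0.1013 0 0 0 0.085",
)

```text
time_s: 2.4
eef_pos: [0.4494, -0.2783, 0.1292]
tcp_rot: [-179.8, -0.1, 26.0]
contact_force: [-0.7, -0.6, -0.0]
gripper_width: 0.0845
gripper_force: 0.0
```

```bash
python3 - <<'E'
from h import *
for c in("top","side"):
    F=vision.grab_frame(c);W=cloud(F)
    p=pix(F,[.4465,-.2837,.06])
    u,v=np.clip(p,[100,75],[540,325]);cv2.imwrite(f"pics/{c}1.png",cv2.resize(F["color"][v-75:v+75,u-100:u+100,::-1],None,fx=4,fy=4))
    print(c,p)
go([.4465,-.2837,.016])
E
```

```text
top (449, 237)
side (420, 190)
shift [-3.00e-04  1.00e-04  1.14e-01] turn [0.0002 0.0003 0.    ] t 2.5 tcp [ 0.4468 -0.2835  0.13  ] rot [1.7999e+02 2.0000e-02 2.5510e+01] j [ 31.  41.  -6. 112.   8.  28. -45.] F [-0.4  0.4  0.4] w 0.0851
```

View pics/top1.png

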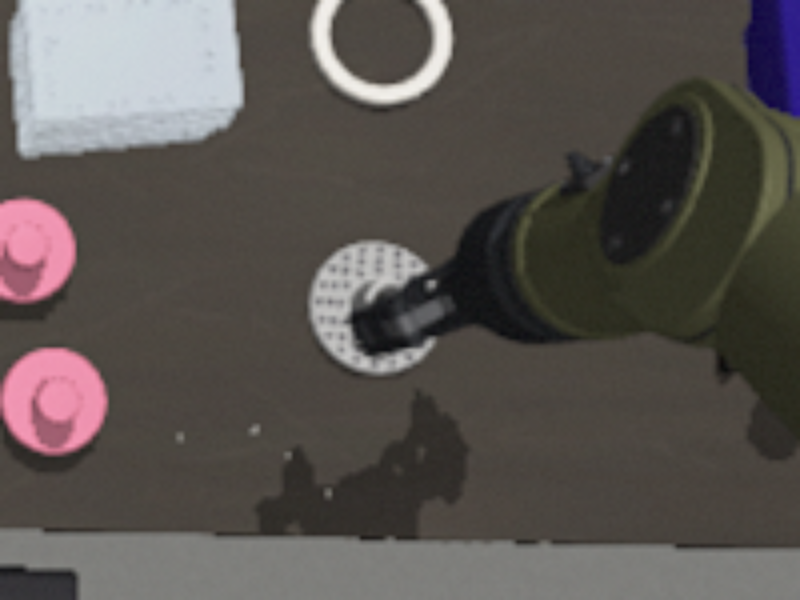

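The gripper is open above the support at crop (375,310), clear of the ring lid and the pink caps. I'll go down and grip.

Emit:
servo_tool(
  moves="0 0 0.03 0 0 0 0.085; 0 0 0.06 0 0 0 0.085; 0 0 0.09 0 0 0 0.085; 0 0 0.105 0 0 0 0.085; 0 0 0.113 0 0 0 0.085; 0 0 0.113 0 0 0 0.085; 0 0 0.113 0 0 0 0.06; 0 0 0.113 0 0 0 0.03",
)

```text
time_s: 3.5
eef_pos: [0.447, -0.284, 0.0177]
tcp_rot: [179.9, -0.0, 25.4]
contact_force: [0.1, -0.0, -0.0]
gripper_width: 0.0514
gripper_force: 0.0
```

Emit:
servo_tool(
  moves="0 0 0 0 0 0 0.03; 0 0 0 0 0 0 0.02; 0 0 0 0 0 0 0.02; 0 0 0 0 0 0 0.02; 0 0 0 0 0 0 0.02; 0 0 -0.02 0 0 0 0.02; 0 0 -0.06 0 0 0 0.02; 0 0 -0.1 0 0 0 0.02",
)

```text
time_s: 4.5
eef_pos: [0.4461, -0.2835, 0.118]
tcp_rot: [-180.0, 0.0, 25.4]
contact_force: [0.3, -0.2, -0.3]
gripper_width: 0.0346
gripper_force: 60.0
```

```bash
python3 -c "
from h import *
go([.4663,.1007,.14])"
```

```text
shift [ 0.1833 -0.3383 -0.0219] turn [-0.0006  0.0006 -0.    ] t 4.5 tcp [ 0.4461 -0.2835  0.118 ] rot [-1.7997e+02  3.0000e-02  2.5440e+01] j [ 31.  42.  -6. 112.   9.  26. -46.] F [ 0.3 -0.2 -0.3] w 0.0346
```

Emit:
servo_tool(
  moves="0.01 -0.018 -0.022 0 0 0 0.02; 0.035 -0.065 -0.022 0 0 0 0.02; 0.062 -0.115 -0.022 0 0 0 0.02; 0.09 -0.165 -0.022 0 0 0 0.02; 0.117 -0.215 -0.022 0 0 0 0.02; 0.144 -0.265 -0.022 0 0 0 0.02; 0.168 -0.31 -0.022 0 0 0 0.02; 0.183 -0.338 -0.022 0 0 0 0.02",
)

```text
time_s: 5.5
eef_pos: [0.4664, 0.1035, 0.1391]
tcp_rot: [-179.9, -0.0, 25.6]
contact_force: [0.1, -0.2, -0.5]
gripper_width: 0.0349
gripper_force: 60.0
```

```bash
python3 - <<'E'
from h import *
ctrl.state()
for c in("side","top"):
    F=vision.grab_frame(c);F=vision.grab_frame(c);W=cloud(F)
    p=pix(F,[.4663,.1007,.1]);u,v=p
    cv2.imwrite(f"pics/{c}2.png",cv2.resize(F["color"][v-50:v+50,u-65:u+65,::-1],None,fx=6,fy=6,interpolation=2))
    Q=W.reshape(-1,3);D=np.hypot(Q[:,0]-.4663,Q[:,1]-.1007)
    # flange top ring around z = .14-.017+.008
    S=Q[(D<.065)&(Q[:,2]>.112)&(Q[:,2]<.142)]
    print(c,len(S),np.histogram(Q[D<.07][:,2],np.arange(0,.26,.01))[0])
    T=Q[(D<.08)&(Q[:,2]>.118)&(Q[:,2]<.138)]
    if len(T)>5:print(np.round(cv2.minEnclosingCircle(T[:,:2].astype(np.float32)),4) if 0 else cv2.minEnclosingCircle(T[:,:2].astype(np.float32)))
    for l in("support",):
        for r in vision.pinpoint(c,l)[:3]: print(l,np.round(r["xyz"],4),round(r["confidence"],2))
go([.4663,.1007,.14])
E
```

```text
side 348 [316 392  14   9  12  19  12   0   0   0   0  14 296  31  50  76  39  33
  73  65  89  83  77 117  74]
((0.46206730604171753, 0.10690859705209732), 0.04680924862623215)
support [0.4644 0.1065 0.1213] 0.87
top 0 [45  3  0  0  0  0  0  0  0  0  0  0  0  0  0  0  0  0  0  1  1  4  4 39
 57]
shift [ 0.0008 -0.0019 -0.001 ] turn [0.0009 0.0009 0.    ] t 5.8 tcp [0.4664 0.0986 0.139 ] rot [1.7995e+02 5.0000e-02 2.5320e+01] j [-18.  38.   1. 120.  -2.  22. -80.] F [-0.6 -1.4 -0.6] w 0.0347
```

View pics/side2.png

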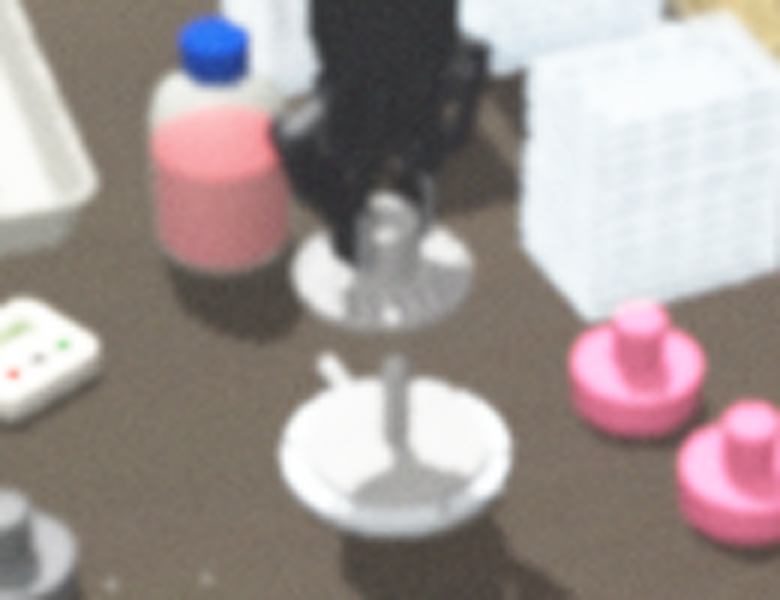

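View pics/top2.png

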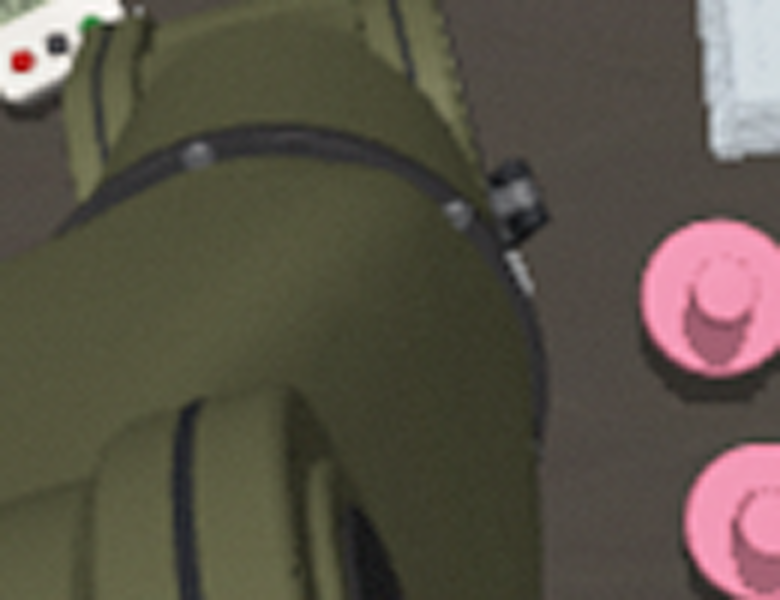

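Emit:
servo_tool(
  moves="0 0 0 0 0 0 0.02; 0 0 0 0 0 0 0.02; 0 0 0 0 0 0 0.02; 0 0 0 0 0 0 0.02; 0 0 0 0 0 0 0.02; 0 0 0 0 0 0 0.02; 0 0 0 0 0 0 0.02; 0 0 0 0 0 0 0.02",
)

```text
time_s: 6.8
eef_pos: [0.4666, 0.1001, 0.139]
tcp_rot: [180.0, 0.0, 25.4]
contact_force: [-1.4, -0.5, -0.9]
gripper_width: 0.0347
gripper_force: 60.0
```

```bash
python3 - <<'E'
from h import *
from scipy.optimize import least_squares
def circ(P,r):
    return least_squares(lambda c:np.hypot(*(P-c).T)-r,P.mean(0),loss="soft_l1",f_scale=.001).x
for i in range(3):
    F=vision.grab_frame("side");Q=cloud(F).reshape(-1,3);D=np.hypot(Q[:,0]-.463,Q[:,1]-.102)
    T=Q[(D<.07)&(Q[:,2]>.118)&(Q[:,2]<.136)]
    print("flange",len(T),np.round(cv2.minEnclosingCircle(T[:,:2].astype(np.float32))[0],4),cv2.minEnclosingCircle(T[:,:2].astype(np.float32))[1],np.median(T[:,2]).round(4), [round(r["confidence"],2) for r in vision.pinpoint("side","support")], [np.round(r["xyz"],4) for r in vision.pinpoint("side","support")][:1])
    m=[r["mask"] for r in vision.silhouettes("side","support")[:1]]
    if m: v,u=np.where(m[0]);print("mask cols",u.min(),u.max(),"rows",v.min(),v.max())
    P=Q[(D<.02)&(Q[:,2]>.03)&(Q[:,2]<.068)]
    # camera-facing half of post: fit radius 8mm
    print("post",len(P),np.round(P.mean(0),4),circ(P[:,:2],.008).round(4))
    Z=Q[(D<.075)&(Q[:,2]>.0115)&(Q[:,2]<.018)];print("seatband",len(Z),Z[:,1].min().round(4),Z[:,1].max().round(4),Z[:,0].min().round(4))
go([.4663,.1007,.14])
E
```

```text
flange 315 [0.4608 0.1001] 0.04641105234622955 0.1251 [0.79] [array([0.4635, 0.1001, 0.119 ])]
mask cols 295 323 rows 181 202
post 55 [0.4599 0.1014 0.0502] [0.4644 0.1002]
seatband 277 0.0517 0.1507 0.4124
flange 311 [0.462  0.1006] 0.04651864618062973 0.1252 [0.84] [array([0.467 , 0.0978, 0.1209])]
mask cols 295 323 rows 181 202
post 56 [0.4594 0.1013 0.0502] [0.4639 0.1006]
seatband 286 0.0528 0.1503 0.4119
flange 314 [0.461  0.1007] 0.04669830948114395 0.1252 [0.57] [array([0.4653, 0.1006, 0.1188])]
mask cols 268 291 rows 152 192
post 53 [0.4595 0.1011 0.0506] [0.4647 0.1004]
seatband 285 0.0532 0.1501 0.4107
shift [-0.     -0.0007 -0.001 ] turn [ 0.0001 -0.     -0.    ] t 7.4 tcp [0.4666 0.1001 0.139 ] rot [180.    -0.    25.43] j [-18.  38.   1. 120.  -2.  22. -80.] F [-0.5  0.2 -1.7] w 0.0344
```

Emit:
servo_tool(
  moves="0.0013 0 0.015 0 0 0 0.02; 0.0013 0 0.03 0 0 0 0.02; 0.0013 0 0.04 0 0 0 0.02; 0.0013 0 0.048 0 0 0 0.02; 0.0013 0 0.054 0 0 0 0.02; 0.0013 0 0.06 0 0 0 0.02; 0.0013 0 0.066 0 0 0 0.02; 0.0013 0 0.072 0 0 0 0.02",
)

```text
time_s: 8.4
eef_pos: [0.4679, 0.1007, 0.0667]
tcp_rot: [180.0, -0.0, 25.4]
contact_force: [0.1, 0.0, -1.0]
gripper_width: 0.0343
gripper_force: 60.0
```

Emit:
servo_tool(
  moves="0 0 0.008 0 0 0 0.02; 0 0 0.016 0 0 0 0.02; 0 0 0.022 0 0 0 0.02; 0 0 0.026 0 0 0 0.02; 0 0 0.029 0 0 0 0.02; 0 0 0.031 0 0 0 0.02; 0 0 0.0325 0 0 0 0.02; 0 0 0.0325 0 0 0 0.02",
)

```text
time_s: 9.4
eef_pos: [0.4678, 0.1007, 0.0345]
tcp_rot: [180.0, -0.0, 25.4]
contact_force: [-0.2, -0.3, -1.1]
gripper_width: 0.0343
gripper_force: 60.0
```

Emit:
servo_tool(
  moves="0 0 0.0005 0 0 0 0.02; 0 0 0.001 0 0 0 0.02; 0 0 0.0015 0 0 0 0.02; 0 0 0.0015 0 0 0 0.02; 0 0 0.0015 0 0 0 0.06; 0 0 0.0015 0 0 0 0.085; 0 0 0.0015 0 0 0 0.085; 0 0 0.0015 0 0 0 0.085",
)

```text
time_s: 10.4
eef_pos: [0.4678, 0.1007, 0.0329]
tcp_rot: [180.0, 0.0, 25.4]
contact_force: [-0.1, -0.7, -0.3]
gripper_width: 0.085
gripper_force: 0.0
```

Emit:
servo_tool(
  moves="0 0 0 0 0 0 0.085; 0 0 -0.01 0 0 0 0.085; 0 0 -0.03 0 0 0 0.085; 0 0 -0.06 0 0 0 0.085; 0 0 -0.09 0 0 0 0.085; 0 0 -0.11 0 0 0 0.085; 0 0 -0.12 0 0 0 0.085; 0 0 -0.12 0 0 0 0.085",
)

```text
time_s: 11.4
eef_pos: [0.4681, 0.1008, 0.1535]
tcp_rot: [180.0, -0.1, 25.4]
contact_force: [0.7, -0.2, 0.3]
gripper_width: 0.0849
gripper_force: 0.0
```

```bash
python3 -c "
from h import *
go([.433,.317,.14],60)
go([.433,.317,.14])"
```

```text
shift [ 0.0612 -0.2103  0.0136] turn [ 0.0007 -0.0012 -0.6034] t 11.4 tcp [0.4681 0.1008 0.1535] rot [ 1.7998e+02 -7.0000e-02  2.5430e+01] j [-18.  36.   1. 119.  -2.  24. -80.] F [ 0.7 -0.2  0.3] w 0.0849
shift [ 0.0612 -0.2103  0.0136] turn [ 0.0003 -0.0013 -0.    ] t 11.4 tcp [0.4681 0.1008 0.1535] rot [ 1.7998e+02 -7.0000e-02  2.5430e+01] j [-18.  36.   1. 119.  -2.  24. -80.] F [ 0.7 -0.2  0.3] w 0.0849
```

Emit:
servo_tool(
  moves="0.008 -0.028 0 0 0 0 0.085; 0.016 -0.056 0 0 0 0 0.085; 0.026 -0.09 0.004 0 0 0 0.085; 0.036 -0.124 0.008 0 0 0 0.085; 0.046 -0.158 0.012 0 0 0 0.085; 0.056 -0.192 0.0135 0 0 0 0.085; 0.0612 -0.2103 0.0135 0 0 0 0.085; 0.0612 -0.2103 0.0135 0 0 0 0.085",
)

```text
time_s: 12.4
eef_pos: [0.4321, 0.3176, 0.1389]
tcp_rot: [180.0, 0.0, 25.6]
contact_force: [0.9, -0.0, 0.6]
gripper_width: 0.0851
gripper_force: 0.0
```

```bash
python3 - <<'E'
from h import *
a=[]
for c in("side","top"):
    F=vision.grab_frame(c);u,v=pix(F,[.45,.2,.05])
    a.append(cv2.resize(F["color"][v-50:v+50,u-65:u+65,::-1],(390,300),interpolation=2))
    Q=cloud(F).reshape(-1,3);D=np.hypot(Q[:,0]-.465,Q[:,1]-.101)
    print(c,np.histogram(Q[D<.06][:,2],np.arange(-.01,.085,.005))[0])
    for n,lo,hi,R in(("hubtop",.048,.061,.03),("flange",.017,.03,.055),("post",.063,.075,.03)):
        S=Q[(D<R)&(Q[:,2]>lo)&(Q[:,2]<hi)]
        if len(S)>3: print(n,len(S),np.median(S,0).round(4),cv2.minEnclosingCircle(S[:,:2].astype(np.float32)))
    for r in vision.pinpoint(c,"support")[:2]: print(np.round(r["xyz"],4),round(r["confidence"],2))
cv2.imwrite("pics/b3.png",np.hstack(a))
go([.433,.317,.029])
E
```

```text
side [ 10  23  68 128  97 162 151  17  11  15  16  21  34   9   8   5   0   0]
hubtop 56 [0.4591 0.1024 0.0521] ((0.4629751145839691, 0.10073642432689667), 0.01982222869992256)
flange 288 [0.4529 0.1087 0.0205] ((0.4633502662181854, 0.09917300194501877), 0.0469660684466362)
post 7 [0.4624 0.1017 0.0658] ((0.4635174870491028, 0.1008462905883789), 0.005063379183411598)
[0.4683 0.101  0.0149] 0.81
top [  0  10  27 124 323 158 339 365   6   3   7   5  17  64   5  18   7   0]
hubtop 84 [0.466  0.0986 0.0568] ((0.468003511428833, 0.09973007440567017), 0.01774577982723713)
flange 784 [0.4645 0.1001 0.0249] ((0.46731477975845337, 0.10075371712446213), 0.049496281892061234)
post 27 [0.4663 0.1008 0.0676] ((0.46659302711486816, 0.10069464147090912), 0.007734559942036867)
[0.4674 0.1009 0.014 ] 0.85
shift [ 0.0008 -0.0024  0.1104] turn [0.0015 0.0008 0.    ] t 12.6 tcp [0.4333 0.3147 0.1394] rot [1.7991e+02 4.0000e-02 2.5270e+01] j [-44.  41.   5. 111.  -7.  29. -99.] F [ 0.9 -0.4  0.5] w 0.0849
```

View pics/b3.png

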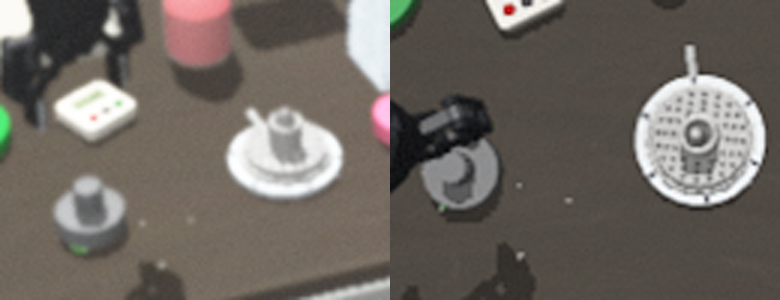

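The support is flat on the seat with the post through it (right half, hub at (698,135)). Flange and hub tops are at 25 and 57 mm. Now the cap.

Emit:
servo_tool(
  moves="0 0 0 0 0 0 0.085; 0 0 0.03 0 0 0 0.085; 0 0 0.06 0 0 0 0.085; 0 0 0.09 0 0 0 0.085; 0 0 0.105 0 0 0 0.085; 0 0 0.1105 0 0 0 0.085; 0 0 0.1105 0 0 0 0.05; 0 0 0.1105 0 0 0 0.015",
)

```text
time_s: 13.6
eef_pos: [0.4333, 0.3172, 0.0298]
tcp_rot: [-180.0, -0.1, 25.4]
contact_force: [0.8, -0.3, 0.8]
gripper_width: 0.0511
gripper_force: 0.0
```

Emit:
servo_tool(
  moves="0 0 0 0 0 0 0.015; 0 0 0 0 0 0 0.015; 0 0 0 0 0 0 0.015; 0 0 0 0 0 0 0.015; 0 0 0 0 0 0 0.015; 0 0 -0.03 0 0 0 0.015; 0 0 -0.08 0 0 0 0.015; 0 0 -0.13 0 0 0 0.015",
)

```text
time_s: 14.6
eef_pos: [0.4323, 0.3166, 0.1603]
tcp_rot: [180.0, 0.0, 25.4]
contact_force: [0.0, 0.5, -1.2]
gripper_width: 0.0264
gripper_force: 59.2
```

```bash
python3 -c "
from h import *
go([.4675,.1007,.16])"
```

```text
shift [-0.061   0.2101  0.0004] turn [0.0002 0.0008 0.    ] t 14.6 tcp [0.4323 0.3166 0.1603] rot [1.7999e+02 4.0000e-02 2.5440e+01] j [-45.  39.   6. 110.  -7.  32. -99.] F [ 0.   0.5 -1.2] w 0.0264
```

Emit:
servo_tool(
  moves="-0.008 0.028 0 0 0 0 0.015; -0.018 0.06 0 0 0 0 0.015; -0.028 0.095 0 0 0 0 0.015; -0.038 0.13 0 0 0 0 0.015; -0.048 0.165 0 0 0 0 0.015; -0.056 0.193 0 0 0 0 0.015; -0.061 0.2101 0 0 0 0 0.015; -0.061 0.2101 0 0 0 0 0.015",
)

```text
time_s: 15.6
eef_pos: [0.4679, 0.0993, 0.1592]
tcp_rot: [180.0, 0.0, 25.2]
contact_force: [0.5, -0.3, -1.3]
gripper_width: 0.026
gripper_force: 59.2
```

Emit:
servo_tool(
  moves="0 0 0.01 0 0 0 0.015; 0 0 0.02 0 0 0 0.015; 0 0 0.03 0 0 0 0.015; 0 0 0.03 0 0 0 0.015; 0 0 0.03 0 0 0 0.015; 0 0 0.03 0 0 0 0.015; 0 0 0.03 0 0 0 0.015; 0 0 0.03 0 0 0 0.015",
)

```text
time_s: 16.6
eef_pos: [0.468, 0.101, 0.1292]
tcp_rot: [180.0, -0.0, 25.4]
contact_force: [-0.8, -1.1, -2.1]
gripper_width: 0.0264
gripper_force: 59.2
```

```bash
python3 - <<'E'
from h import *
for i in range(2):
    F=vision.grab_frame("side");Q=cloud(F).reshape(-1,3);D=np.hypot(Q[:,0]-.463,Q[:,1]-.101)
    T=Q[(D<.05)&(Q[:,2]>.113)&(Q[:,2]<.128)]
    print(np.histogram(Q[D<.06][:,2],np.arange(0,.165,.005))[0])
    print("disc",len(T),np.median(T,0).round(4),cv2.minEnclosingCircle(T[:,:2].astype(np.float32)))
    print([(np.round(r["xyz"],4),round(r["confidence"],2)) for r in vision.pinpoint("side","cap")][:4])
u,v=pix(F,[.463,.1,.08]);cv2.imwrite("pics/s4.png",cv2.resize(F["color"][v-50:v+50,u-65:u+65,::-1],None,fx=5,fy=5,interpolation=2))
go([.4675,.1007,.13])
E
```

```text
[ 75 141  98 142 166  14  10  15  18  17  34  14   9   3   0   0   0   0
   3  18  28  27  36 105  52  15  16  25  19  39  24  20]
disc 188 [0.4509 0.1045 0.119 ] ((0.46226558089256287, 0.09770660847425461), 0.03823409602046013)
[(array([ 0.3767, -0.0659,  0.0031]), 0.84), (array([0.4659, 0.1024, 0.1013]), 0.67)]
[ 90 142  82 183 143  13  13  15  16  22  29   8   9   6   0   0   0   0
   3  17  27  28  35 109  55  11  21  23  16  40  31  13]
disc 185 [0.4515 0.1049 0.1192] ((0.46099916100502014, 0.10179784893989563), 0.03529665991663933)
[(array([ 0.3775, -0.0679,  0.0005]), 0.94), (array([0.4658, 0.1021, 0.0978]), 0.86), (array([ 0.604 ,  0.2752, -0.001 ]), 0.57)]
shift [-0.0005  0.0001 -0.001 ] turn [ 0.0001 -0.0001 -0.    ] t 16.8 tcp [0.4679 0.101  0.129 ] rot [ 1.7999e+02 -1.0000e-02  2.5430e+01] j [-19.  39.   1. 120.  -3.  21. -80.] F [ 0.  -0.1 -1.7] w 0.0266
```

View pics/s4.png

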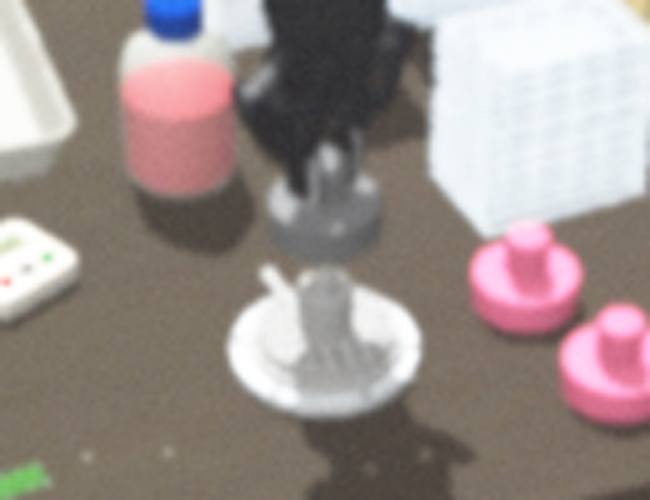

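The cap (324,215) is aligned over the post (325,270), so I'll lower it.

Emit:
servo_tool(
  moves="0 0 0.008 0 0 0 0.015; 0 0 0.016 0 0 0 0.015; 0 0 0.022 0 0 0 0.015; 0 0 0.026 0 0 0 0.015; 0 0 0.029 0 0 0 0.015; 0 0 0.032 0 0 0 0.015; 0 0 0.035 0 0 0 0.015; 0 0 0.037 0 0 0 0.015",
)

```text
time_s: 17.8
eef_pos: [0.4679, 0.101, 0.0918]
tcp_rot: [180.0, -0.0, 25.4]
contact_force: [0.9, -0.6, -1.7]
gripper_width: 0.0262
gripper_force: 59.2
```

Emit:
servo_tool(
  moves="0 0 0.002 0 0 0 0.015; 0 0 0.004 0 0 0 0.015; 0 0 0.005 0 0 0 0.015; 0 0 0.006 0 0 0 0.015; 0 0 0.0065 0 0 0 0.015; 0 0 0.0065 0 0 0 0.015; 0 0 0.0065 0 0 0 0.015; 0 0 0.0065 0 0 0 0.015",
)

```text
time_s: 18.8
eef_pos: [0.4679, 0.101, 0.0859]
tcp_rot: [180.0, -0.0, 25.4]
contact_force: [-1.1, -0.3, 5.2]
gripper_width: 0.0259
gripper_force: 59.8
```

Emit:
servo_tool(
  moves="0 0 0 0 0 0 0.05; 0 0 0 0 0 0 0.085; 0 0 0 0 0 0 0.085; 0 0 0 0 0 0 0.085; 0 0 0 0 0 0 0.085; 0 0 -0.02 0 0 0 0.085; 0 0 -0.06 0 0 0 0.085; 0 0 -0.1 0 0 0 0.085",
)

```text
time_s: 19.8
eef_pos: [0.4675, 0.1008, 0.1864]
tcp_rot: [-180.0, 0.1, 25.4]
contact_force: [0.2, 0.5, -0.1]
gripper_width: 0.0853
gripper_force: 0.0
```

Emit:
servo_tool(
  moves="0.02 -0.03 0 0 0 0 0.085; 0.03 -0.06 0 0 0 0 0.085; 0.04 -0.1 0 0 0 0 0.085; 0.05 -0.14 0 0 0 0 0.085; 0.06 -0.18 0 0 0 0 0.085; 0.061 -0.2 0 0 0 0 0.085; 0.061 -0.21 0 0 0 0 0.085; 0.061 -0.21 0 0 0 0 0.085",
)

```text
time_s: 20.8
eef_pos: [0.4325, 0.3167, 0.1854]
tcp_rot: [180.0, 0.0, 25.5]
contact_force: [0.1, 0.2, -0.7]
gripper_width: 0.085
gripper_force: 0.0
```

```bash
python3 - <<'E'
from h import *
a=[]
for c in("side","top"):
    F=vision.grab_frame(c);u,v=pix(F,[.465,.1,.05])
    a.append(cv2.resize(F["color"][v-40:v+40,u-52:u+52,::-1],(390,300),interpolation=2))
    Q=cloud(F).reshape(-1,3);D=np.hypot(Q[:,0]-.465,Q[:,1]-.101)
    for n,lo,hi in(("disctop",.07,.086),("knobtop",.1,.12),("flange",.02,.03)):
        S=Q[(D<.055)&(Q[:,2]>lo)&(Q[:,2]<hi)]
        if len(S)>3: print(c,n,len(S),np.median(S,0).round(4),cv2.minEnclosingCircle(S[:,:2].astype(np.float32)))
        if n=="disctop" and c=="top":
            A=np.c_[S[:,:2],np.ones(len(S))];print("tilt",np.linalg.lstsq(A,S[:,2],rcond=None)[0][:2].round(3))
cv2.imwrite("pics/b5.png",np.hstack(a)); go([.46,.1,.2])
E
```

```text
side disctop 209 [0.454  0.1071 0.0758] ((0.4637700617313385, 0.10197004675865173), 0.03694154694676399)
side knobtop 49 [0.464  0.1009 0.1047] ((0.46491768956184387, 0.1020326018333435), 0.016890181228518486)
side flange 150 [0.4486 0.1105 0.0216] ((0.4618047773838043, 0.10062500089406967), 0.043685734272003174)
top disctop 466 [0.4657 0.0988 0.0808] ((0.46823611855506897, 0.10031930357217789), 0.035096414387226105)
tilt [0.01  0.006]
top knobtop 108 [0.4675 0.1004 0.1103] ((0.46854645013809204, 0.1003711074590683), 0.014889047481119633)
top flange 263 [0.4464 0.0838 0.0248] ((0.4670169949531555, 0.10200776159763336), 0.046937793493270874)
shift [-0.068   0.2061 -0.0143] turn [0.0011 0.0003 0.    ] t 20.9 tcp [0.4333 0.3154 0.1855] rot [1.7994e+02 2.0000e-02 2.5330e+01] j [ -44.   37.    6.  108.   -6.   35. -100.] F [ 0.2 -0.4 -0.5] w 0.085
```

View pics/b5.png

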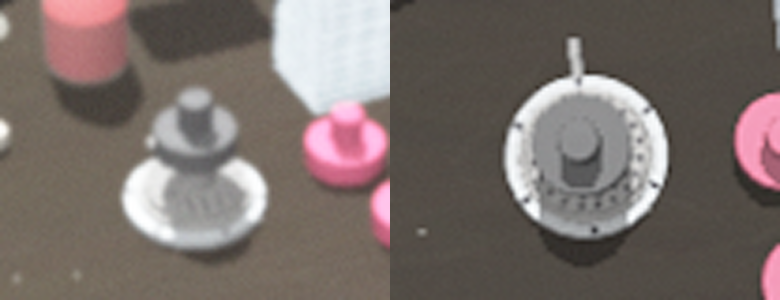

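The cap sits level and centred on the hub. Its disc top is at 80.8 mm and its knob top at 110.3 mm, against 80 and 110 mm expected. The arm is clear, so I'm handing in.

```bash
python3 -c "
from h import *
print(ctrl.sign_off())"
```

```text
the job is handed in; nothing more can be done
None
```

The filter holder is assembled and handed in at about 21 s: the support was flat on the seat before the cap went on, the cap sits squarely on its hub, the arm is clear and the bystanders were not touched; the judge's result was not shown.

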